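# Hold the charged glow igniter on the engine's plug

## Task

One of the two glow igniters is charged: it is the one standing in the charger, and the one in the tool stand is flat. Take the charged igniter and lower it straight down the well in the engine's cooling head without touching the head or the well's walls, until its socket sits over the glow plug, pressed down gently. Finish while holding it there, still gripped, upright and centred on the plug; leave the flat igniter and everything else on the bench where they are.

Things in the scene. Friction and masses are not known exactly. Their poses are not given: they have to be found in the camera images.
- igniter_a: glow igniter, one of two alike: upright aluminium stick 126 mm long, 0.11 kg. Origin: centre of its lower rim, z up its axis. Stem 12 mm across up to 60 mm, its last 8 mm a hollow socket 7 mm inside; flange 30 mm across at 60-64 mm; smooth grip body 25 mm across at 64-119 mm; cap. Starts upright in a bay, in the charger or the tool stand (varies), hanging by its flange; draw it up 65 mm to clear the bay
- igniter_b: glow igniter, the other of the two: upright aluminium stick 126 mm long, 0.11 kg. Origin: centre of its lower rim, z up its axis. Stem 12 mm across up to 60 mm, its last 8 mm a hollow socket 7 mm inside; flange 30 mm across at 60-64 mm; smooth grip body 25 mm across at 64-119 mm; cap. Starts upright in a bay, in the charger or the tool stand (varies), hanging by its flange; draw it up 65 mm to clear the bay
- charger_bay (a point): centre of the mouth of the charger's bay, 68 mm above the table: an 18 mm hole in the top of a black block 74 x 74 mm; behind it (+x) a lower part with a white needle meter. Fixed. The igniter standing here is the charged one
- stand_bay (a point): centre of the igniter's 18 mm hole at the near end of the tool stand's top plate, 68 mm above the table: open aluminium stand, two plates 150 x 62 mm on four posts, with two drivers 52 and 96 mm farther along (+x). Fixed. The igniter standing here is the flat one
- head: cooling head of the engine; origin: centre of the upper rim of the plug well, 130 mm above the table: vertical round bore 19 mm across in the middle of the round finned aluminium head (42 mm across). The model car (190 x 360 mm, long way across the bench) is fixed on a low stand. Nothing within 65 mm of the head is higher; thin body posts at the car's ends reach 150 mm
- plug: glow plug; origin: centre of the flat top of its hexagon (10 mm across flats), 24 mm straight below the well mouth, at the foot of the well: the socket's rim rests here when seated. A round-topped post 3 mm thick stands 5 mm up from it and goes into the socket. Rigid: it does not give when pressed
- driver_1: slim hex driver standing in the tool stand, bystander
- driver_2: second, shorter driver standing in the tool stand, bystander
- spare_wheel: spare car wheel lying flat, 64 mm across, 26 mm high, bystander
- plug_wrench: four-way steel plug wrench lying flat, about 105 x 90 mm, 16 mm high, bystander
- hex_driver: driver with a black handle lying flat, 170 mm long, bystander
- shock: small shock absorber lying flat, 75 mm long, bystander
- parts_tray: small clear parts tray, 100 x 70 x 22 mm, bystander
- squeeze_bottle: closed white bottle, 60 mm across, 150 mm tall, bystander
- height_gauge: stepped aluminium ride-height gauge lying flat, 110 x 45 x 21 mm, bystander
There are look-alikes about, which are no part of the job. Leave any pink look-alike of the igniter_a alone.

How it is judged:
On the way, in this order (a step that is already met when the one before it is completed fails the run):
1. the igniter from the charger is drawn clear out of its bay, the flat one still in the tool stand (((height (world z) of igniter_a above 0.072 m and horizontal distance between igniter_b and stand_bay below 0.006 m and height (world z) of igniter_b below 0.014 m and angle between igniter_b's own z axis and vertical below 0.1 rad) or (height (world z) of igniter_b above 0.072 m and horizontal distance between igniter_a and stand_bay below 0.006 m and height (world z) of igniter_a below 0.014 m and angle between igniter_a's own z axis and vertical below 0.1 rad))), for 0.1 s.
2. its socket end is inside the plug well (((z of igniter_a in the frame of head below -0.004 m and horizontal distance between igniter_a and head below 0.004 m and horizontal distance between igniter_b and stand_bay below 0.006 m and height (world z) of igniter_b below 0.014 m and angle between igniter_b's own z axis and vertical below 0.1 rad) or (z of igniter_b in the frame of head below -0.004 m and horizontal distance between igniter_b and head below 0.004 m and horizontal distance between igniter_a and stand_bay below 0.006 m and height (world z) of igniter_a below 0.014 m and angle between igniter_a's own z axis and vertical below 0.1 rad))), for 0.1 s.
At the end, for the whole second after the job is handed in: The igniter from the charger is gripped with its socket rim on the plug (within 3 mm in height, 2.5 mm of its axis, 4 degrees of upright), pressing on it with 0.4 to 25 N, at rest, not touching the head; the flat igniter still stands in the tool stand (((horizontal distance between igniter_a and plug below 0.0025 m and z of igniter_a in the frame of plug between -0.003 and 0.003 m and angle between igniter_a's own z axis and vertical below 0.07 rad and contact force between igniter_a and plug between 0.4 and 25 N and contact force between igniter_a and the fingers above 2 N and contact force between igniter_a and head below 0.5 N and linear speed of igniter_a below 0.02 m/s and horizontal distance between igniter_b and stand_bay below 0.006 m and height (world z) of igniter_b below 0.014 m and angle between igniter_b's own z axis and vertical below 0.1 rad) or (horizontal distance between igniter_b and plug below 0.0025 m and z of igniter_b in the frame of plug between -0.003 and 0.003 m and angle between igniter_b's own z axis and vertical below 0.07 rad and contact force between igniter_b and plug between 0.4 and 25 N and contact force between igniter_b and the fingers above 2 N and contact force between igniter_b and head below 0.5 N and linear speed of igniter_b below 0.02 m/s and horizontal distance between igniter_a and stand_bay below 0.006 m and height (world z) of igniter_a below 0.014 m and angle between igniter_a's own z axis and vertical below 0.1 rad))); the arm keeps its last pose, push and grip.
It fails at once if an igniter touches the cooling head or the wall of the plug well (contact force between any of igniter_a, igniter_b and head above 0.5 N).
It fails at once if the igniter is rammed onto the plug (over 35 N) (contact force between any of igniter_a, igniter_b and plug above 35 N).
It fails at once if a bystander is shifted by more than 30 mm (distance of any of driver_1, driver_2, spare_wheel, plug_wrench, hex_driver, shock, parts_tray, squeeze_bottle, height_gauge from where it was at the start of the episode above 0.03 m).
It also fails if it takes over 45 s, if anything falls off the work surface, if the arm or the gripper's body presses on something with over 40 N, if the wrist force passes 120 N, or if a joint passes its speed limit or range.

## Robot

A 6-joint arm with a two-finger parallel gripper is mounted at the origin on the work surface. World frame = base frame: x ahead of the robot, y to its left, z up, the work surface at z = 0. Lengths are in m, angles in rad, forces in N, time in s.
With the tool pointing down it reaches from about 0.35 to 0.775 m from the base axis. Payload 5.5 kg.
Tool frame: the origin (TCP) lies midway between the tips of the shut fingers; the grasp point (between the pads) lies 19 mm behind it (env.tcp_to_grasp is the distance from the TCP to the grasp point, in m); z points along the fingers, y is the direction in which the jaws open and shut (so a half turn about z gives the same grasp; the last joint's range is limited). The gripper opens to 85 mm and grips with 20 to 120 N. Pads are 22 mm wide; open, the fingers measure 114 mm over their backs; the gripper's body (76 mm by 85 mm) begins 54 mm behind the grasp point. The pads swing forward as they close: fully open they stand 13 mm farther back than shut.
Start: joints at [1.057, 0.313, 0.046, 1.304, 0, 1.431], TCP at [0.21, 0.535, 0.211] pointing down, gripper open.
Joint ranges: [-2.76, 2.76], [-0.86, 1.69], [-1.03, 1.26], [-2.2, 2.34], [-1.47, 1.5], [-3.14, 3.14]. Speed limits (rad/s): [2.57, 2.57, 3.14, 3.14, 3.14, 3.14].

## Interface

Orientations are given as a unit quaternion [w, x, y, z].
In Python, from workcell import get_state, viewer, hand_in, finder, env gives the robot as it stands.
- The arm moves only by the tool arm_command, never from a script. Its argument "motion" is a list of rows, each an object of numbers: "x", "y", "z": the shift along the tool's x, y, z in mm; "rx", "ry", "rz": the turn, a rotation vector about the tool's x, y, z in degrees; "hand": the closure, from -1 (fully open) to 1 (shut). A call has 1 to 10 rows; each row is the pose to reach, as a shift and turn from the pose commanded when the call began, along the tool's axes at that moment; what a row does not reach only later rows make up. A row lasts 1/8 s, in which the tool goes at most 62.5 mm and 10.7 degrees, less where a joint would pass 70% of its speed; a pose out of reach is approached as far as the arm can. A call with a gripper value outside its range is refused whole. The fingers move at their own pace and stop on an object; "force" is the grip in N (left out, the last holds). Time passes only in rows, so rows that repeat a pose let the fingers close. It gives the time, the measured TCP pose, the force and the opening at its end, in the units of the state.
- get_state(): the state, without advancing time (a new reading comes with each control period).
- viewer.read_camera(name): name is "scene" or "side" or "wrist"; returns a dict with "image" (400x640x3 uint8, red, green, blue), "z_map" (400x640 float32, m along the optical axis (not along the pixel's ray), 0 where there is no reading), "intrinsics" (3x3 intrinsics, pixels), "k1" (the pictures are not rectified: a ray, as slopes to the right and down, at radius r is drawn at 1 + k1 r^2 times it, then the intrinsics apply), "rvec" (rotation vector, rad) and "tvec" (3), from world to camera coordinates, as OpenCV has them. Camera axes: x right, y down, z forward; pixel columns grow to the right and rows downward; lengths in m; the calibration is good to about 2 mm. A picture is of the moment at which its call begins.
- hand_in(): hands the job in, once; it reports no verdict.
Trained networks look in a picture, given as the dict that the camera call returned (one of the last four; its "shot" number tells which), for a name from the list of things; names that differ only in an ending like _2 or _b are one class to them, and where a whole thing is asked for, a point or a joint stands for the part that bears it (a point fixed in the world has none). Each returns a list of dicts, best first, with "score" (0 to 1); they miss things now and then, are a little off and sometimes report something else, mostly with a low value. They report only what shows in the picture. A call takes as long as a camera call. They do not tell look-alikes from the thing itself.
- finder.find_in(picture, query): "at" ([column, row] in pixels, amid what is visible of it).
- finder.masks_of(picture, query): "region" (400x640 bool, what is visible of it) and "at" ([column, row] in pixels, amid what is visible of it).
The state is a dict: "clock": time; "joint_pos": joint angles; "qvel": joint speeds; "tau": joint torques, N m; "tcp_pos": TCP position; "orientation": TCP orientation; "wrist_force": force on the tool from outside, world axes, zero at the start; "ft_torque": the same for the moment, N m; "finger_gap": finger opening in m.
Only numpy, scipy, OpenCV 4.12 (cv2) and the standard library are available. Lean on these libraries where they do the work, as an engineer would, in place of code of your own. Each camera call takes 0.05 s, during which the arm holds its last target.

## Working session

There is one attempt and no reset: what is moved stays moved. The work goes in short steps, Python scripts to look and compute and a tool call to move; the robot and the scene stay as the last step left them, time stands still between calls to the robot, and variables do not carry over. Pictures are saved under pics/ and viewed, and the job is handed in when it is done.

Besides the shell and the picture viewer there is one more tool, called after "Emit:" as a command line: name --argument value ..., lists and objects as JSON in quotes. arm_command: Moves the arm, as the interface text tells. Its arguments: {"type":"object","properties":{"motion":{"type":"array","items":{"type":"object","properties":{"x":{"type":"number"},"y":{"type":"number"},"z":{"type":"number"},"rx":{"type":"number"},"ry":{"type":"number"},"rz":{"type":"number"},"hand":{"type":"number"}}}},"force":{"type":"number"}},"required":["motion"]}

```bash
mkdir -p pics; ls; cat > h.py <<'E'
import numpy as np, cv2
from workcell import get_state, viewer, hand_in, finder, env
def pose(p):
    R,_=cv2.Rodrigues(np.array(p["rvec"],float)); return R,np.array(p["tvec"],float).ravel()
def ray(p,uv):
    K=np.array(p["intrinsics"]);k=p["k1"]
    uv=np.atleast_2d(uv).astype(float)
    n=cv2.undistortPoints(uv.reshape(-1,1,2),K,np.array([k,0,0,0,0.])).reshape(-1,2)
    return n
def cloud(p,uv):
    uv=np.atleast_2d(uv); n=ray(p,uv); ui=np.round(uv).astype(int)
    z=p["z_map"][ui[:,1],ui[:,0]]
    c=np.c_[n*z[:,None],z]; R,t=pose(p)
    w=(c-t)@R; w[z==0]=np.nan
    return w
def onplane(p,uv,h):
    n=ray(p,uv);R,t=pose(p);d=np.c_[n,np.ones(len(n))]@R;o=-t@R
    s=(h-o[2])/d[:,2]; return o+s[:,None]*d
def proj(p,X):
    return cv2.projectPoints(np.atleast_2d(X).astype(float),np.array(p["rvec"],float),np.array(p["tvec"],float),np.array(p["intrinsics"],float),np.array([p["k1"],0,0,0,0.]))[0].reshape(-1,2)
def save(p,n): cv2.imwrite("pics/"+n,p["image"][:,:,::-1])
E
python3 - <<'E'
from h import *
s=get_state();print(s)
print(env.tcp_to_grasp)
for n in ("scene","side","wrist"):
    p=viewer.read_camera(n);save(p,n+"0.png")
    R,t=pose(p);print(n,-t@R,R[2],p["k1"],p["intrinsics"])
    for q in ("igniter_a","charger_bay","stand_bay","head","plug"):
        try:
            for r in finder.find_in(p,q)[:4]:
                print(q,r["score"],r["at"],cloud(p,[r["at"]])[0].round(3))
        except Exception as e: print(q,e)
E
```

```text
pics
{'clock': 0.0, 'joint_pos': array([ 1.05738166e+00,  3.13968098e-01,  4.49654160e-02,  1.30360581e+00,
       -7.26993206e-06,  1.43119499e+00]), 'qvel': array([-7.84765174e-04,  1.28743909e-03, -1.29850721e-03,  1.69173163e-03,
        8.93698439e-05,  1.74030276e-03]), 'tau': array([ 7.21230081e-04, -4.80623496e+01,  2.98536962e+01,  1.95081899e-02,
       -2.22862404e-04,  2.69740966e-06]), 'tcp_pos': array([0.20970694, 0.53479628, 0.20972174]), 'orientation': array([-2.87171181e-04,  1.85820244e-01,  9.82583338e-01, -8.59376815e-04]), 'wrist_force': array([-0.14231155,  0.11960189, -0.15498257]), 'ft_torque': array([ 0.00785331, -0.02060637,  0.02537666]), 'finger_gap': 0.08500257933962767}
0.0187
scene [1.28372294 0.28807192 0.90732578] [-0.63227938 -0.32287115 -0.70425635] -0.06313240560940175 [[425.17123325   0.         314.24323279]
 [  0.         425.17123325 201.22455175]
 [  0.           0.           1.        ]]
igniter_a 0.73 [425.6, 212.0] [0.484 0.2   0.126]
igniter_a 0.66 [501.7, 244.9] [0.503 0.397 0.123]
igniter_a 0.64 [315.0, 142.9] [ 0.239 -0.244  0.025]
igni
[... 605 characters left out ...]
6.2] [0.699 0.313 0.015]
igniter_a 0.57 [296.9, 155.3] [0.468 0.187 0.1  ]
igniter_a 0.56 [305.0, 127.8] [0.501 0.39  0.104]
igniter_a 0.52 [277.7, 135.5] [0.394 0.357 0.09 ]
charger_bay 0.62 [309.9, 146.1] [0.515 0.186 0.136]
charger_bay 0.57 [304.4, 130.1] [0.498 0.39  0.094]
stand_bay 0.76 [311.3, 170.4] [ 0.52   0.249 -0.005]
head 0.77 [333.5, 213.3] [ 0.572 -0.171  0.116]
wrist [0.14218046 0.56116728 0.37476397] [ 0.26586092 -0.10453247 -0.95832715] -0.0416349276805477 [[326.15331089   0.         316.11042292]
 [  0.         326.15331089 201.92128176]
 [  0.           0.           1.        ]]
igniter_a 0.53 [248.8, 360.6] [0.395 0.372 0.046]
plug 0.16 [140.9, 289.4] [0.273 0.262 0.003]
```

View pics/scene0.png

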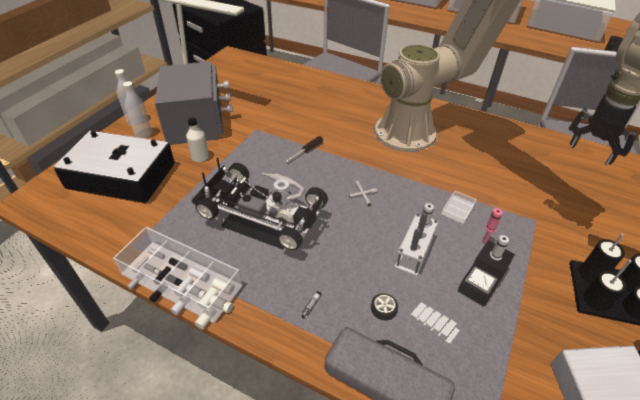

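View pics/side0.png

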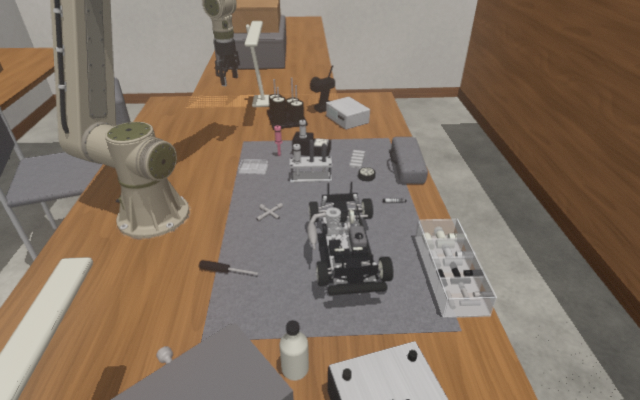

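View pics/wrist0.png

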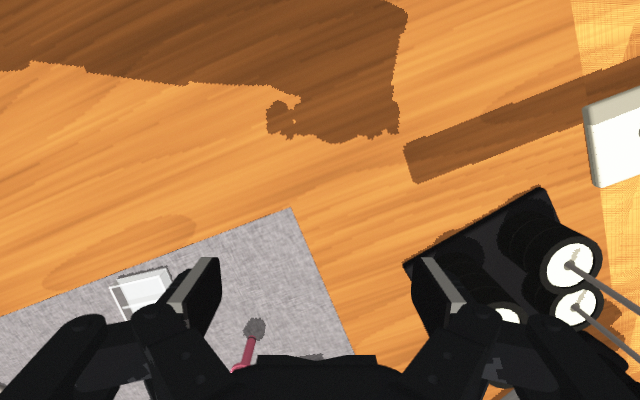

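Candidates: the silver igniter in the black block with the white meter at scene (502,243), the silver one in the aluminium stand at (428,210), and the pink look-alike at (496,217). I choose (502,243), which is in the charger, and check it in a close crop.

```bash
python3 - <<'E'
from h import *
p=viewer.read_camera("scene");I=p["image"][:,:,::-1]
a=cv2.resize(I[190:310,400:530],None,fx=4.5,fy=4.5,interpolation=cv2.INTER_CUBIC)
cv2.imwrite("pics/c1.png",a)
b=cv2.resize(I[160:250,230:340],None,fx=6,fy=6,interpolation=cv2.INTER_CUBIC)
cv2.imwrite("pics/c2.png",b)
q=viewer.read_camera("side");J=q["image"][:,:,::-1]
cv2.imwrite("pics/c3.png",cv2.resize(J[190:280,290:400],None,fx=6,fy=6,interpolation=cv2.INTER_CUBIC))
cv2.imwrite("pics/c4.png",cv2.resize(J[110:190,250:350],None,fx=6,fy=6,interpolation=cv2.INTER_CUBIC))
# top points
for pp,box in((p,(470,230,525,300)),(q,(285,115,325,160))):
    u,v=np.meshgrid(np.arange(box[0],box[2]),np.arange(box[1],box[3]));uv=np.c_[u.ravel(),v.ravel()]
    w=cloud(pp,uv)
    for lo,hi in((.118,.135),(.07,.115)):
        m=(w[:,2]>lo)&(w[:,2]<hi)&(abs(w[:,0]-.5)<.04)&(abs(w[:,1]-.39)<.04)
        print(lo,m.sum(),w[m].mean(0),w[m].min(0),w[m].max(0),uv[m].mean(0))
for pp,c in((p,(283,188)),(q,(333,213))):
    u,v=np.meshgrid(np.arange(c[0]-25,c[0]+25),np.arange(c[1]-25,c[1]+25));uv=np.c_[u.ravel(),v.ravel()]
    w=cloud(pp,uv)
    m=(w[:,2]>.123)&(w[:,2]<.138)
    print(m.sum(),w[m].mean(0),w[m].min(0),w[m].max(0))
E
```

```text
0.118 81 [0.49818944 0.39466965 0.12856227] [0.47875238 0.38282782 0.11832291] [0.50737761 0.40826221 0.13498346] [501.65432099 241.81481481]
0.07 275 [0.49895443 0.39513148 0.08159864] [0.46178529 0.3565435  0.07000339] [0.53506375 0.42967103 0.11355247] [495.84363636 254.24363636]
0.118 33 [0.49204682 0.38824086 0.12796435] [0.48172747 0.37636251 0.11838313] [0.50165523 0.402006   0.13489461] [302.60606061 122.42424242]
0.07 75 [0.49211576 0.38757001 0.0892304 ] [0.46438333 0.37454047 0.07003384] [0.5326397  0.42737749 0.1138283 ] [302.89333333 131.46666667]
141 [ 0.57364353 -0.17555855  0.12951295] [ 0.55110893 -0.19826461  0.12307545] [ 0.61066676 -0.15619134  0.13454175]
131 [ 0.57159256 -0.17387996  0.12827362] [ 0.55005983 -0.2028693   0.12308679] [ 0.63617621 -0.06239869  0.13438974]
```

View pics/c1.png

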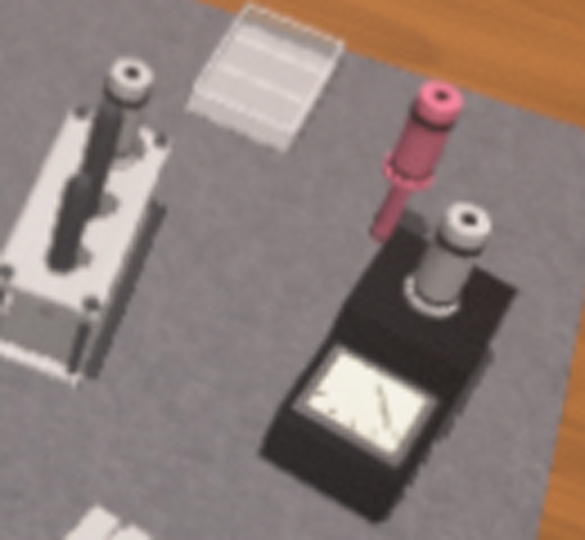

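View pics/c2.png

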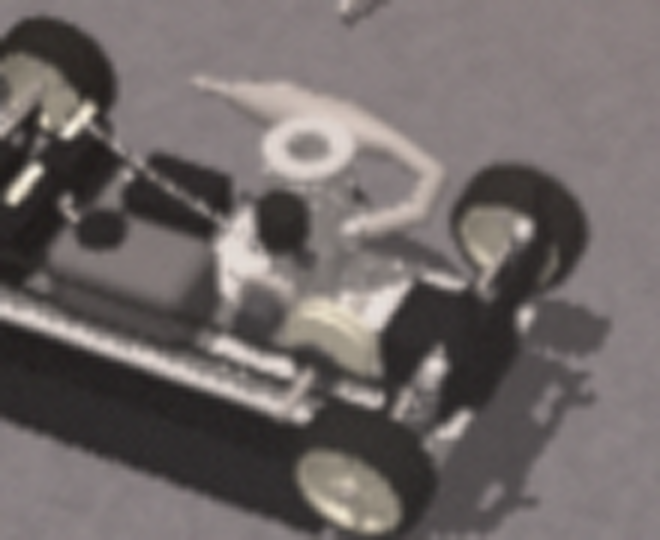

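View pics/c4.png

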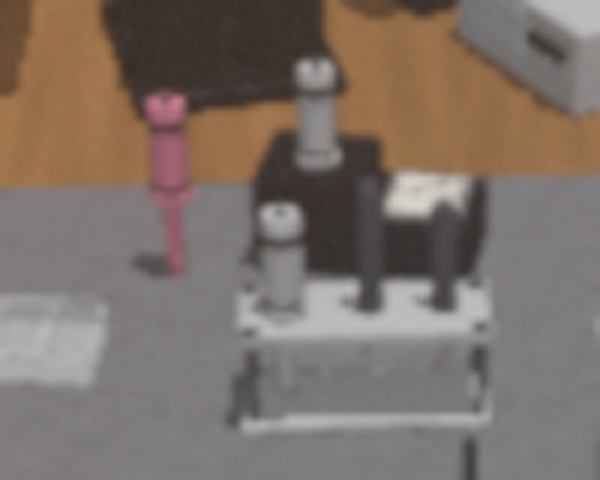

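View pics/c3.png

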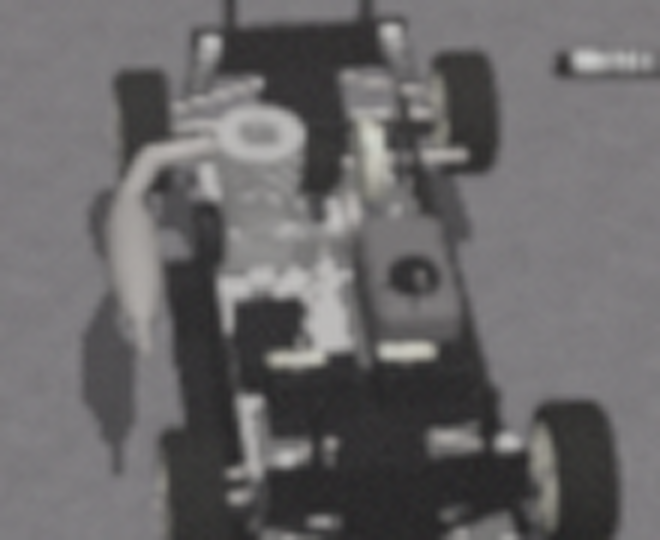

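Confirmed: the silver stick in the black metered block (scene cap top at about (504,239)) is the charged one. The well ring is at scene (281,184) and side (333,212).

```bash
cat >> h.py <<'E'
def tri(obs):
    A=[];b=[]
    for p,uv in obs:
        n=ray(p,uv)[0];R,t=pose(p);d=R.T@np.r_[n,1];d/=np.linalg.norm(d);o=-t@R
        P=np.eye(3)-np.outer(d,d);A.append(P);b.append(P@o)
    A=np.vstack(A);b=np.hstack(b);x=np.linalg.lstsq(A,b,rcond=None)[0]
    return x,np.linalg.norm(A@x-b)
def totool(dw,s=None):
    from scipy.spatial.transform import Rotation as Ro
    s=s or get_state();q=s["orientation"];return Ro.from_quat([q[1],q[2],q[3],q[0]]).inv().apply(dw)*1000
E
python3 - <<'E'
from h import *
p=viewer.read_camera("scene");q=viewer.read_camera("side")
for nm,a,b,h in(("cap",(503.8,238.7),(302.7,121.3),.134),("head",(281.2,184.5),(333.3,212.4),.130)):
    print(nm,onplane(p,[a],h),onplane(q,[b],h),tri([(p,a),(q,b)]))
s=get_state();print(totool(np.array([.493,.389,.24])-s["tcp_pos"]))
E
```

```text
cap [[0.49120543 0.39689781 0.134     ]] [[0.4925427  0.38561204 0.134     ]] (array([0.49106726, 0.39633098, 0.13080137]), np.float64(0.003297319980801791))
head [[ 0.57031275 -0.17689515  0.13      ]] [[ 0.57040026 -0.18458191  0.13      ]] (array([ 0.56950426, -0.17898638,  0.12692881]), np.float64(0.002367626466601234))
[-316.91008964  -32.88732293  -29.38153273]
```

Emit:
arm_command --motion '[{"x": -60, "y": -6, "z": -29, "hand": -1}, {"x": -115, "y": -12, "z": -29, "hand": -1}, {"x": -170, "y": -18, "z": -29, "hand": -1}, {"x": -225, "y": -24, "z": -29, "hand": -1}, {"x": -275, "y": -29, "z": -29, "hand": -1}, {"x": -317, "y": -33, "z": -29, "hand": -1}, {"x": -317, "y": -33, "z": -29, "hand": -1}, {"x": -317, "y": -33, "z": -29, "hand": -1}]'

```text
invalid input at $.motion[0]: expected keys x, y, z, rx, ry, rz, hand
```

```bash
python3 - <<'E'
from h import *
s=get_state();print(s["clock"],s["tcp_pos"],s["orientation"],s["joint_pos"])
p=viewer.read_camera("wrist");save(p,"w1.png")
for r in finder.find_in(p,"igniter_a")[:4]: print(r["score"],r["at"],cloud(p,[r["at"]]))
R,t=pose(p);print(-t@R)
print(proj(p,[[.4925,.39,.134],list(s["tcp_pos"])]))
E
```

```text
1.1 [0.20998274 0.53533878 0.21062229] [1.06525212e-05 1.85809920e-01 9.82585706e-01 5.66086736e-05] [1.05741450e+00 3.13193547e-01 4.60888477e-02 1.30357756e+00
 1.61310513e-05 1.43120665e+00]
0.68 [246.9, 358.1] [[0.39225261 0.37002428 0.04400939]]
[0.14218185 0.561169   0.37475126]
[[287.0598393  482.08434778]
 [317.47643637 243.37615135]]
```

View pics/w1.png

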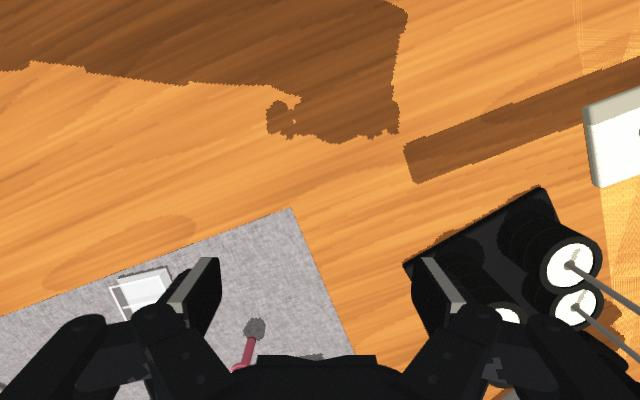

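Emit:
arm_command --motion '[{"x": -60, "y": -6, "z": -29, "rx": 0, "ry": 0, "rz": 0, "hand": -1}, {"x": -115, "y": -12, "z": -29, "rx": 0, "ry": 0, "rz": 0, "hand": -1}, {"x": -170, "y": -18, "z": -29, "rx": 0, "ry": 0, "rz": 0, "hand": -1}, {"x": -225, "y": -24, "z": -29, "rx": 0, "ry": 0, "rz": 0, "hand": -1}, {"x": -275, "y": -29, "z": -29, "rx": 0, "ry": 0, "rz": 0, "hand": -1}, {"x": -317, "y": -33, "z": -29, "rx": 0, "ry": 0, "rz": 0, "hand": -1}, {"x": -317, "y": -33, "z": -29, "rx": 0, "ry": 0, "rz": 0, "hand": -1}, {"x": -317, "y": -33, "z": -29, "rx": 0, "ry": 0, "rz": 0, "hand": -1}]'

```text
clock: 2.2
tcp_pos: [0.4927, 0.3888, 0.2394]
orientation: [-0.0, 0.186, 0.983, -0.0]
wrist_force: [-1.2, -0.3, 0.4]
finger_gap: 0.0855
```

```bash
python3 - <<'E'
from h import *
s=get_state();print(s["clock"],s["tcp_pos"],s["orientation"],s["joint_pos"])
p=viewer.read_camera("wrist");save(p,"w1.png")
for r in finder.find_in(p,"igniter_a")[:4]: print(r["score"],r["at"],cloud(p,[r["at"]]))
R,t=pose(p);print(-t@R)
print(proj(p,[[.4925,.39,.134],list(s["tcp_pos"])]))
E
```

```text
2.2 [0.49266984 0.38882476 0.2394147 ] [-3.94522435e-04  1.85978850e-01  9.82553666e-01 -6.58341554e-05] [5.40100118e-01 4.16134791e-01 2.65126894e-01 1.42046542e+00
 4.26158750e-04 9.14236001e-01]
0.84 [323.3, 182.8] [[0.48567429 0.39718775 0.13551071]]
0.74 [134.9, 228.0] [[0.46551183 0.21250162 0.11599641]]
0.56 [253.4, 98.6] [[0.40129142 0.36901456 0.12705248]]
[0.42501453 0.41469424 0.40358275]
[[318.28795006 192.63346425]
 [317.47911265 243.40407199]]
```

View pics/w1.png

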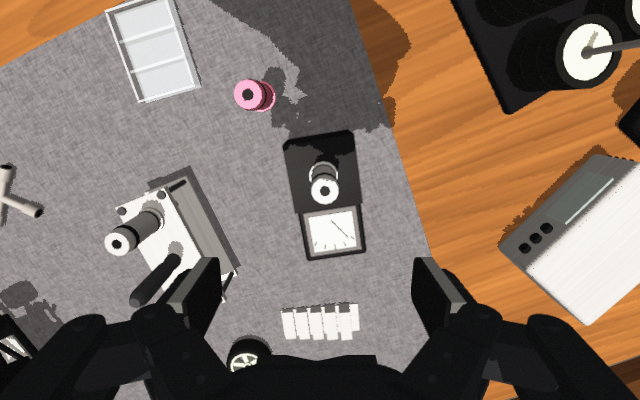

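The wrist view shows the charger with its meter at (332,232) and the charged igniter's cap top at (324,190); the flat one is at (117,243) and the pink one at (248,95).

```bash
cat >> h.py <<'E'
def blob(p,c,r,thr,dark=False):
    g=cv2.cvtColor(p["image"],cv2.COLOR_RGB2GRAY)
    m=((g<thr) if dark else (g>thr)).astype(np.uint8)
    x0,y0=int(c[0]-r),int(c[1]-r)
    m=m[y0:y0+2*r,x0:x0+2*r]
    cs,_=cv2.findContours(m,cv2.RETR_EXTERNAL,cv2.CHAIN_APPROX_NONE)
    out=[]
    for k in cs:
        if len(k)>=8:
            e=cv2.fitEllipse(k);out.append((e[0][0]+x0,e[0][1]+y0,e[1][0],e[1][1]))
    return out
E
python3 - <<'E'
from h import *
p=viewer.read_camera("wrist")
c=(324,190)
for thr in(180,200,220):print(thr,blob(p,c,22,thr))
print(blob(p,c,8,110,True))
for h in(.134,): print(onplane(p,[(324.4,190.3)],h))
b=cv2.resize(p["image"][150:230,280:370,::-1],None,fx=7,fy=7,interpolation=cv2.INTER_CUBIC);cv2.imwrite("pics/c5.png",b)
u,v=np.meshgrid(range(300,350),range(160,215));uv=np.c_[u.ravel(),v.ravel()];w=cloud(p,uv);m=(w[:,2]>.128);print(m.sum(),np.median(w[m],0),w[m].min(0),w[m].max(0))
E
```

```text
180 [(324.02297592163086, 191.52950286865234, 24.910600662231445, 26.40487289428711), (336.04777908325195, 175.00209856033325, 2.039910078048706, 6.143978118896484), (310.34814071655273, 174.50709056854248, 2.957348585128784, 10.994867324829102)]
200 [(323.98698806762695, 191.41631317138672, 24.58118438720703, 26.196578979492188), (336.000057220459, 175.33208322525024, 0.0009323969716206193, 6.062175750732422), (309.81449460983276, 175.42717361450195, 1.979130506515503, 9.124288558959961)]
220 [(323.98267555236816, 191.44047164916992, 24.214563369750977, 25.789918899536133), (309.5, 176.0, 0.0, 1.0)]
[(324.0050868988037, 191.5471544265747, 7.9955854415893555, 9.19748306274414)]
[[0.49194045 0.39624442 0.134     ]]
625 [0.49107791 0.39651659 0.13457825] [0.47999527 0.38447101 0.12809276] [0.50400186 0.40824393 0.13710495]
```

View pics/c5.png

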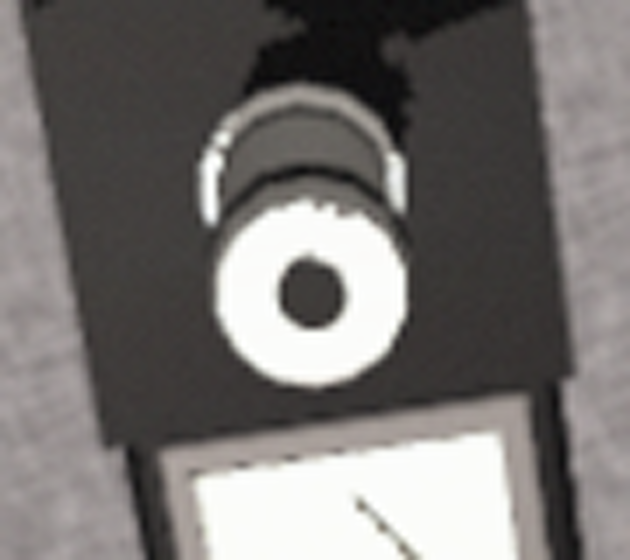

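```bash
python3 - <<'E'
from h import *
p=viewer.read_camera("wrist");s=get_state()
x=onplane(p,[(324.0,191.5)],.134)[0];print(x)
print(totool(np.r_[x[:2],.08]-s["tcp_pos"],s),s["tcp_pos"])
E
```

```text
[0.49278982 0.39568295 0.134     ]
[  1.40021984   5.90275076 159.94234428] [0.49193196 0.38963256 0.23994066]
```

Emit:
arm_command --motion '[{"x": 1.5, "y": 6, "z": 40, "rx": 0, "ry": 0, "rz": 0, "hand": -1}, {"x": 1.5, "y": 6, "z": 75, "rx": 0, "ry": 0, "rz": 0, "hand": -1}, {"x": 1.5, "y": 6, "z": 75, "rx": 0, "ry": 0, "rz": 0, "hand": -1}, {"x": 1.5, "y": 6, "z": 75, "rx": 0, "ry": 0, "rz": 0, "hand": -1}]'

```text
clock: 2.9
tcp_pos: [0.4939, 0.3957, 0.1662]
orientation: [0.001, 0.185, 0.983, 0.001]
wrist_force: [-0.1, 0.3, 0.4]
finger_gap: 0.0855
```

```bash
python3 - <<'E'
from h import *
p=viewer.read_camera("wrist");s=get_state();save(p,"w2.png")
print(s["tcp_pos"],s["clock"])
c=proj(p,[[.4928,.3957,.134]])[0];print(c)
for thr in (200,220):print(blob(p,c,30,thr))
E
```

```text
[0.49445375 0.39582423 0.16674201] 2.95
[316.61378089 221.35044071]
[(330.2576789855957, 244.74646759033203, 11.016778945922852, 61.71989059448242), (314.16098403930664, 228.03949356079102, 18.630617141723633, 33.454349517822266), (333.5, 195.0, 0.0, 1.0), (299.7819185256958, 194.39771556854248, 1.9840437173843384, 11.014664649963379)]
[(330.0568313598633, 244.90618515014648, 10.765068054199219, 61.11503601074219), (313.9878215789795, 228.02844619750977, 18.191036224365234, 32.62959289550781), (333.5, 195.5, 0.0, 1.0), (299.7819185256958, 194.39771556854248, 1.9840437173843384, 11.014664649963379)]
```

View pics/w2.png

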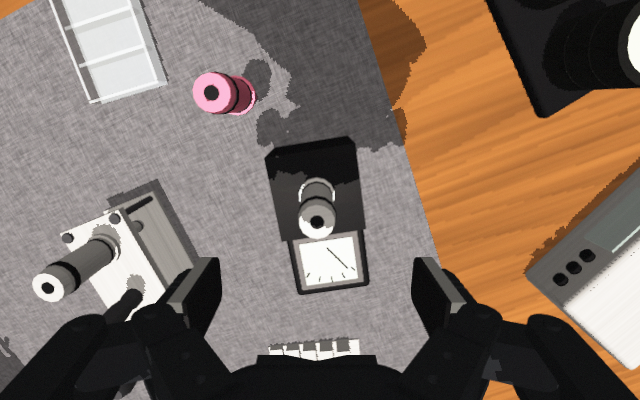

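Emit:
arm_command --force 40 --motion '[{"x": 0.5, "y": 0, "z": 40, "rx": 0, "ry": 0, "rz": 0, "hand": -1}, {"x": 0.5, "y": 0, "z": 75, "rx": 0, "ry": 0, "rz": 0, "hand": -1}, {"x": 0.5, "y": 0, "z": 86, "rx": 0, "ry": 0, "rz": 0, "hand": -1}, {"x": 0.5, "y": 0, "z": 86, "rx": 0, "ry": 0, "rz": 0, "hand": -1}, {"x": 0.5, "y": 0, "z": 86, "rx": 0, "ry": 0, "rz": 0, "hand": 0}, {"x": 0.5, "y": 0, "z": 86, "rx": 0, "ry": 0, "rz": 0, "hand": 0.4}, {"x": 0.5, "y": 0, "z": 86, "rx": 0, "ry": 0, "rz": 0, "hand": 1}, {"x": 0.5, "y": 0, "z": 86, "rx": 0, "ry": 0, "rz": 0, "hand": 1}, {"x": 0.5, "y": 0, "z": 86, "rx": 0, "ry": 0, "rz": 0, "hand": 1}, {"x": 0.5, "y": 0, "z": 86, "rx": 0, "ry": 0, "rz": 0, "hand": 1}]'

```text
clock: 4.2
tcp_pos: [0.4938, 0.3955, 0.0794]
orientation: [0.0, 0.186, 0.983, 0.001]
wrist_force: [0.3, -1.0, 5.5]
finger_gap: 0.0241
```

```bash
python3 - <<'E'
from h import *
p=viewer.read_camera("wrist");s=get_state();save(p,"w3.png")
print(s["tcp_pos"],s["clock"],s["finger_gap"],s["wrist_force"],s["orientation"])
E
```

```text
[0.49382734 0.39549643 0.07936807] 4.25 0.023989079782405862 [-0.56651261  0.70392313  5.30499232] [5.04487390e-04 1.85803419e-01 9.82586666e-01 5.27178203e-04]
```

View pics/w3.png

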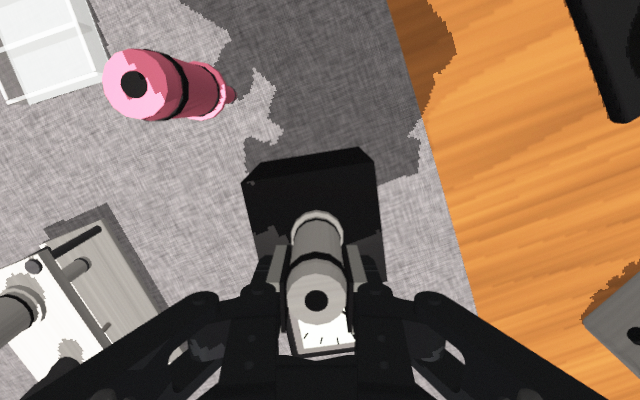

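Emit:
arm_command --motion '[{"x": 0, "y": 0, "z": -15, "rx": 0, "ry": 0, "rz": 0, "hand": 1}, {"x": 0, "y": 0, "z": -40, "rx": 0, "ry": 0, "rz": 0, "hand": 1}, {"x": 0, "y": 0, "z": -65, "rx": 0, "ry": 0, "rz": 0, "hand": 1}, {"x": 0, "y": 0, "z": -90, "rx": 0, "ry": 0, "rz": 0, "hand": 1}, {"x": 0, "y": 0, "z": -125, "rx": 0, "ry": 0, "rz": 0, "hand": 1}, {"x": 0, "y": 0, "z": -165, "rx": 0, "ry": 0, "rz": 0, "hand": 1}, {"x": 0, "y": 0, "z": -200, "rx": 0, "ry": 0, "rz": 0, "hand": 1}, {"x": 0, "y": 0, "z": -200, "rx": 0, "ry": 0, "rz": 0, "hand": 1}, {"x": 0, "y": 0, "z": -200, "rx": 0, "ry": 0, "rz": 0, "hand": 1}]'

```text
clock: 5.38
tcp_pos: [0.493, 0.3949, 0.2777]
orientation: [-0.0, 0.186, 0.983, -0.0]
wrist_force: [-0.1, 0.1, -1.3]
finger_gap: 0.0243
```

```bash
python3 - <<'E'
from h import *
p=viewer.read_camera("wrist");s=get_state();save(p,"w4.png")
print(s["tcp_pos"],s["clock"],s["finger_gap"],s["wrist_force"],s["orientation"])
print(proj(p,[s["tcp_pos"]-[0,0,.0715]]))
t=s["tcp_pos"]; print(totool(np.array([.570+.93*.04,-.179-.365*.04,.28])-t,s))
p=viewer.read_camera("scene");save(p,"s4.png")
E
```

```text
[0.49277553 0.3947545  0.27706539] 5.425 0.024002826625788568 [ 0.30025148  0.02375697 -1.29305477] [-9.66579209e-04  1.85815778e-01  9.82583737e-01 -8.72896028e-04]
[[316.89339835 204.44425537]]
[-321.3620553  -505.94791945   -2.39115947]
```

View pics/w4.png

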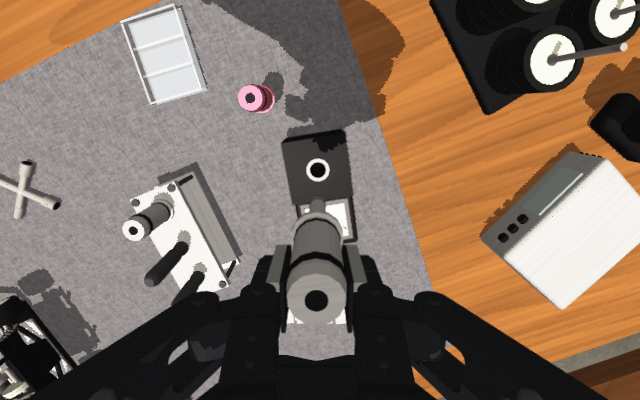

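View pics/s4.png

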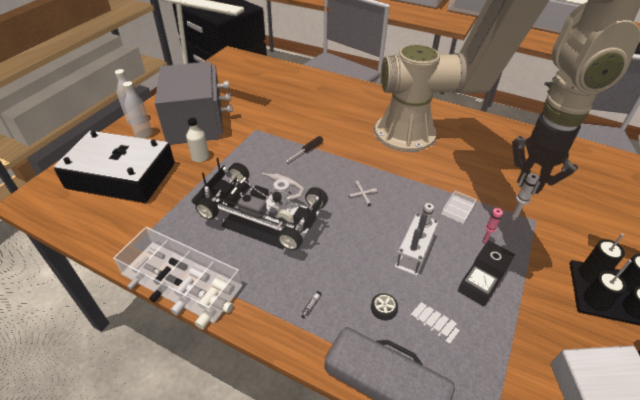

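Emit:
arm_command --motion '[{"x": -15, "y": -25, "z": 0, "rx": 0, "ry": 0, "rz": 0, "hand": 1}, {"x": -45, "y": -70, "z": 0, "rx": 0, "ry": 0, "rz": 0, "hand": 1}, {"x": -75, "y": -118, "z": 0, "rx": 0, "ry": 0, "rz": 0, "hand": 1}, {"x": -105, "y": -166, "z": 0, "rx": 0, "ry": 0, "rz": 0, "hand": 1}, {"x": -135, "y": -213, "z": 0, "rx": 0, "ry": 0, "rz": 0, "hand": 1}, {"x": -165, "y": -260, "z": 0, "rx": 0, "ry": 0, "rz": 0, "hand": 1}, {"x": -195, "y": -308, "z": 0, "rx": 0, "ry": 0, "rz": 0, "hand": 1}, {"x": -225, "y": -355, "z": 0, "rx": 0, "ry": 0, "rz": 0, "hand": 1}, {"x": -255, "y": -402, "z": 0, "rx": 0, "ry": 0, "rz": 0, "hand": 1}, {"x": -280, "y": -445, "z": 0, "rx": 0, "ry": 0, "rz": 0, "hand": 1}]'

```text
clock: 6.72
tcp_pos: [0.591, -0.1232, 0.2769]
orientation: [-0.001, 0.186, 0.983, 0.0]
wrist_force: [1.1, -0.0, -1.6]
finger_gap: 0.0239
```

Emit:
arm_command --motion '[{"x": -20, "y": -35, "z": 0, "rx": 0, "ry": 0, "rz": 0, "hand": 1}, {"x": -40, "y": -60, "z": 0, "rx": 0, "ry": 0, "rz": 0, "hand": 1}, {"x": -40, "y": -60, "z": 0, "rx": 0, "ry": 0, "rz": 0, "hand": 1}, {"x": -40, "y": -60, "z": 0, "rx": 0, "ry": 0, "rz": 0, "hand": 1}, {"x": -40, "y": -60, "z": 0, "rx": 0, "ry": 0, "rz": 0, "hand": 1}]'

```text
clock: 7.35
tcp_pos: [0.6066, -0.1906, 0.2784]
orientation: [-0.0, 0.185, 0.983, 0.0]
wrist_force: [-0.0, 0.2, -1.6]
finger_gap: 0.0238
```

```bash
python3 - <<'E'
from h import *
p=viewer.read_camera("wrist");s=get_state();save(p,"w5.png")
print(s["tcp_pos"],s["clock"],s["finger_gap"],s["wrist_force"],s["orientation"],s["joint_pos"])
print(proj(p,[[.57,-.179,.13],s["tcp_pos"]-[0,0,.0715]]))
np.save("w5.npy",p,allow_pickle=True)
E
```

```text
[ 0.60668764 -0.19059388  0.27867214] 7.4 0.023928497550828327 [-0.04049316  1.14768356 -0.33710279] [-1.08700141e-04  1.85114878e-01  9.82716871e-01  1.45690709e-04] [-4.30644788e-01  4.36910120e-01  3.91802691e-01  1.52597036e+00
  2.30101315e-04 -5.82672949e-02]
[[314.27106189 142.64375252]
 [317.14211064 205.20557537]]
```

View pics/w5.png

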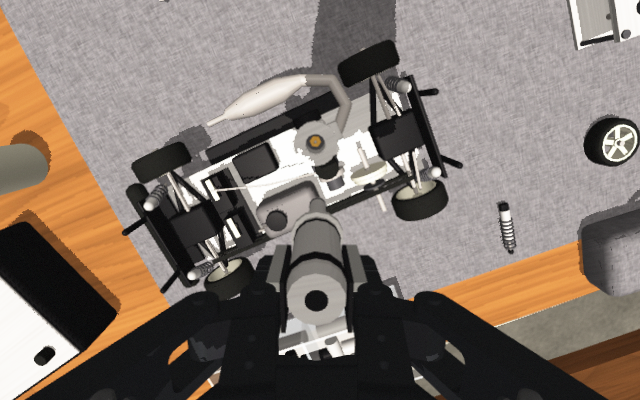

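The wrist view shows the finned head ring with the brass plug inside at (316,142), and the held stem's tip at about (317,205).

```bash
python3 - <<'E'
from h import *
p=viewer.read_camera("wrist");s=get_state()
print(s["tcp_pos"])
b=cv2.resize(p["image"][110:230,265:365,::-1],None,fx=6,fy=5,interpolation=cv2.INTER_CUBIC);cv2.imwrite("pics/c6.png",b)
u,v=np.meshgrid(range(285,350),range(110,175));uv=np.c_[u.ravel(),v.ravel()];w=cloud(p,uv)
m=(abs(w[:,2]-.130)<.004);print(m.sum(),w[m].mean(0))
M=np.zeros((400,640),np.uint8);M[uv[m][:,1],uv[m][:,0]]=255
g=M[110:175,285:350]
cs,h=cv2.findContours(g,cv2.RETR_CCOMP,cv2.CHAIN_APPROX_NONE)
for k in cs:
    if len(k)>10:
        e=cv2.fitEllipse(k);c=(e[0][0]+285,e[0][1]+110);print(c,e[1],onplane(p,[c],.13))
cv2.imwrite("pics/m6.png",cv2.resize(g,None,fx=8,fy=8,interpolation=0))
E
```

```text
[ 0.60675515 -0.19066581  0.27878923]
1195 [ 0.57103513 -0.17837203  0.13069272]
(315.27906799316406, 143.14592742919922) (42.276206970214844, 42.55525588989258) [[ 0.57099705 -0.17834081  0.13      ]]
(315.2064399719238, 143.11805725097656) (18.926227569580078, 20.17441749572754) [[ 0.57094744 -0.17839557  0.13      ]]
```

View pics/c6.png

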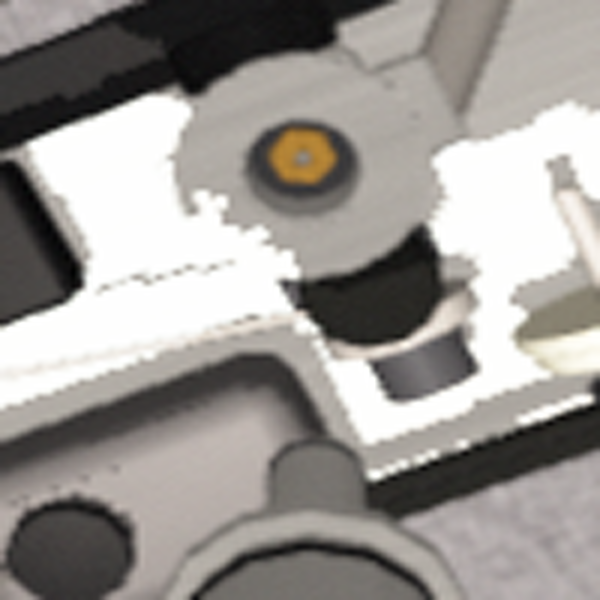

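View pics/m6.png

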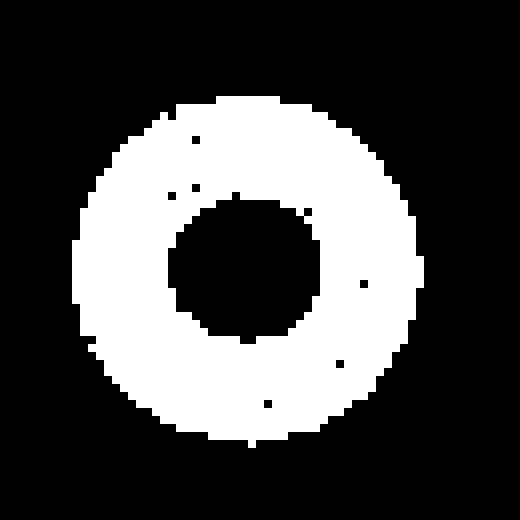

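```bash
cat > ig.py <<'E'
from h import *
from scipy.optimize import least_squares
def fit(p,s,verbose=True):
    t=s["tcp_pos"]
    u,v=np.meshgrid(range(270,365),range(180,345));uv=np.c_[u.ravel(),v.ravel()];w=cloud(p,uv)
    d=np.hypot(w[:,0]-t[0],w[:,1]-t[1])
    ok=(d<.025)&(w[:,2]>t[2]-.08)&(w[:,2]<t[2]+.07)
    P=w[ok]
    top=P[P[:,2]>t[2]+.045]
    zt=np.median(top[:,2]);o=zt-.126
    out=[]
    for lo,hi,r in((.001,.057,.006),(.066,.110,.0125)):
        Q=P[(P[:,2]>o+lo)&(P[:,2]<o+hi)]
        f=lambda x:np.hypot(Q[:,0]-x[0],Q[:,1]-x[1])-r
        R=least_squares(f,t[:2],loss="soft_l1",f_scale=.0007)
        out.append((len(Q),R.x,np.median(abs(f(R.x)))))
    return zt,out,P,uv[ok]
if __name__=="__main__":
    p=viewer.read_camera("wrist");s=get_state()
    zt,out,P,uv=fit(p,s);print(s["tcp_pos"],s["clock"],"top",zt,"tcp-origin",s["tcp_pos"][2]-zt+.126)
    for o in out:print(o)
    top=(P[:,2]>zt-.003);M=np.zeros((400,640),np.uint8);M[uv[top][:,1],uv[top][:,0]]=1
    k=max(cv2.findContours(M,cv2.RETR_EXTERNAL,cv2.CHAIN_APPROX_NONE)[0],key=len);e=cv2.fitEllipse(k);print(e,onplane(p,[e[0]],zt))
    b=cv2.resize(p["image"][185:345,260:375,::-1],None,fx=5,fy=3.7,interpolation=cv2.INTER_CUBIC);cv2.imwrite("pics/c7.png",b)
    # tip outline check
    import sys
E
python3 ig.py
```

```text
[ 0.60680464 -0.19079132  0.27884706] 7.5 top 0.33428504730788616 tcp-origin 0.07056201679816654
(197, array([ 0.60568786, -0.18999522]), np.float64(0.00013924146062375443))
(2160, array([ 0.60552023, -0.19054671]), np.float64(0.00031265232338362117))
((316.7659606933594, 303.8144836425781), (83.15736389160156, 91.59585571289062), 81.72480773925781) [[ 0.60731383 -0.19138291  0.33428505]]
```

View pics/c7.png

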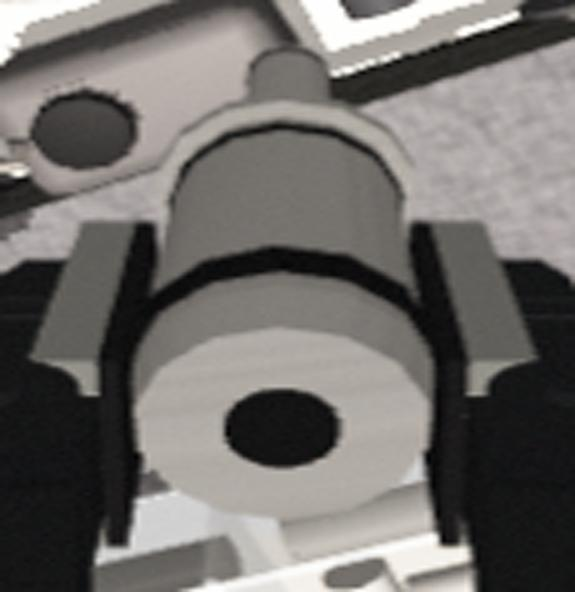

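Emit:
arm_command --motion '[{"x": 18, "y": -1, "z": 0, "rx": 0, "ry": 0, "rz": 0, "hand": 1}, {"x": 36.5, "y": -1.9, "z": 0, "rx": 0, "ry": 0, "rz": 0, "hand": 1}, {"x": 36.5, "y": -1.9, "z": 20, "rx": 0, "ry": 0, "rz": 0, "hand": 1}, {"x": 36.5, "y": -1.9, "z": 40, "rx": 0, "ry": 0, "rz": 0, "hand": 1}, {"x": 36.5, "y": -1.9, "z": 55, "rx": 0, "ry": 0, "rz": 0, "hand": 1}, {"x": 36.5, "y": -1.9, "z": 55, "rx": 0, "ry": 0, "rz": 0, "hand": 1}, {"x": 36.5, "y": -1.9, "z": 55, "rx": 0, "ry": 0, "rz": 0, "hand": 1}, {"x": 36.5, "y": -1.9, "z": 55, "rx": 0, "ry": 0, "rz": 0, "hand": 1}]'

```text
clock: 8.5
tcp_pos: [0.5727, -0.1805, 0.2245]
orientation: [0.001, 0.186, 0.983, -0.0]
wrist_force: [0.1, -0.1, -2.4]
finger_gap: 0.0245
```

```bash
python3 ig.py; python3 - <<'E'
from h import *
p=viewer.read_camera("wrist");save(p,"w6.png")
cv2.imwrite("pics/c8.png",cv2.resize(p["image"][150:230,270:370,::-1],None,fx=7,fy=7,interpolation=cv2.INTER_CUBIC))
u,v=np.meshgrid(range(270,370),range(140,260));uv=np.c_[u.ravel(),v.ravel()];w=cloud(p,uv)
m=(abs(w[:,2]-.1305)<.004)&(np.hypot(w[:,0]-.571,w[:,1]+.178)<.03)
Q=w[m];C=np.array([.571,-.1784])
from scipy.optimize import least_squares
M=np.zeros((400,640),np.uint8);M[uv[m][:,1],uv[m][:,0]]=255
cv2.imwrite("pics/m8.png",cv2.resize(M[150:230,270:370],None,fx=7,fy=7,interpolation=0))
print(proj(p,[[.571,-.1784,.13]]))
for n,nm in(("scene","s"),("side","d")):
    p=viewer.read_camera(n);c=proj(p,[[.571,-.1784,.15]])[0].astype(int)
    cv2.imwrite(f"pics/c8{nm}.png",cv2.resize(p["image"][c[1]-30:c[1]+30,c[0]-30:c[0]+30,::-1],None,fx=9,fy=9,interpolation=cv2.INTER_CUBIC))
    print(c)
E
```

```text
[ 0.57268085 -0.18047299  0.22441456] 8.55 top 0.27996129104535394 tcp-origin 0.07045326995146978
(195, array([ 0.57174291, -0.17980544]), np.float64(0.0001395488713887387))
(2142, array([ 0.57145709, -0.18035708]), np.float64(0.0003012663154635508))
((316.54632568359375, 303.70654296875), (83.8977279663086, 90.69245147705078), 80.38777160644531) [[ 0.57313968 -0.18121254  0.27996129]]
[[318.66754152 193.79906367]]
[280 178]
[333 205]
```

View pics/c8.png

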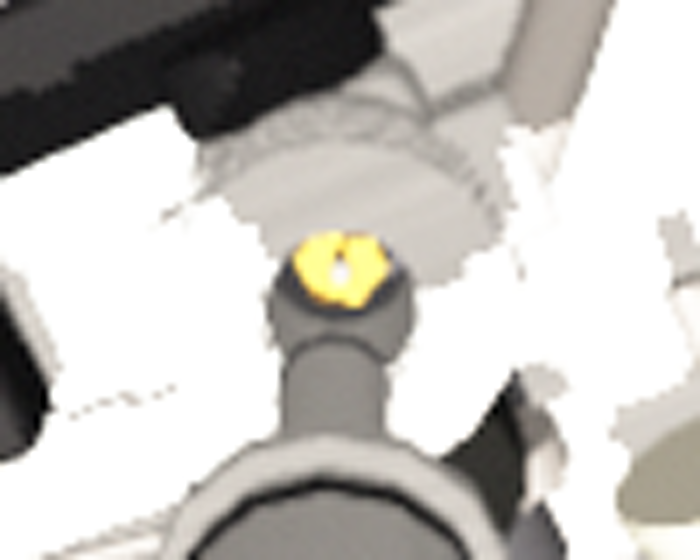

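View pics/m8.png

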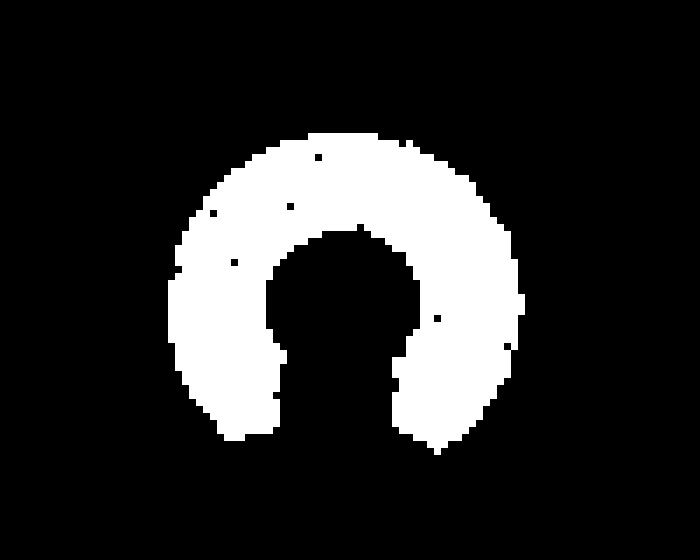

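View pics/c8s.png

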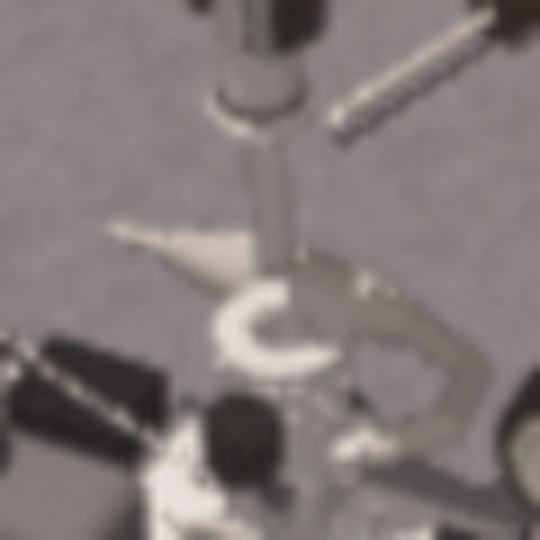

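View pics/c8d.png

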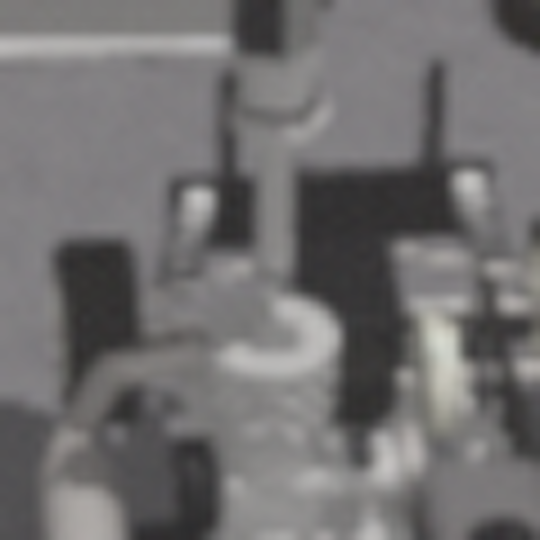

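```bash
cat > ring.py <<'E'
from ig import *
def ring(p,z0=.13):
    u,v=np.meshgrid(range(265,375),range(130,270));uv=np.c_[u.ravel(),v.ravel()];w=cloud(p,uv)
    m=(abs(w[:,2]-.1305)<.004)&(np.hypot(w[:,0]-.571,w[:,1]+.1785)<.03)
    M=np.zeros((400,640),np.uint8);M[uv[m][:,1],uv[m][:,0]]=1
    M=cv2.medianBlur(M,3)
    # subpixel: boundary between in/out pixels (midpoints)
    pts=[]
    a=np.argwhere(M[:,1:]!=M[:,:-1]);pts+= [(c+.5,r) for r,c in a]
    a=np.argwhere(M[1:]!=M[:-1]);pts+= [(c,r+.5) for r,c in a]
    X=onplane(p,np.array(pts,float),z0)[:,:2]
    c=X.mean(0)
    c=np.array([.571,-.1785])
    for _ in range(5):
        d=np.hypot(*(X-c).T);o=X[abs(d-.021)<.0015];i=X[abs(d-.0095)<.0015]
        f=lambda x:np.r_[np.hypot(*(o-x[:2]).T)-x[2],np.hypot(*(i-x[:2]).T)-x[3]]
        r=least_squares(f,[*c,.021,.0095],loss="soft_l1",f_scale=.0004);c=r.x[:2]
    return r.x,len(o),len(i)
def tip(p,o_z,n=None):
    return
if __name__=="__main__":
    p=viewer.read_camera("wrist");s=get_state()
    x,a,b=ring(p);print("ring",x,a,b)
    zt,out,P,uv=fit(p,s)
    o=zt-.126
    for q in out:print(q)
    # stem silhouettes: columns of stem pixels vs height
    t=out[0][1]
    Q=P[(P[:,2]>o-.003)&(P[:,2]<o+.055)];print("stem z",Q[:,2].min(),Q[:,2].max(),"o",o)
    d=np.r_[x[:2]-t,0];print("move tool mm (stem)",totool(d,s),"(body)",totool(np.r_[x[:2]-out[1][1],0],s),s["clock"])
E
python3 ring.py
```

```text
ring [ 0.57079794 -0.17830126  0.02082549  0.00914028] 167 72
(195, array([ 0.57136182, -0.17971377]), np.float64(0.00013772452675277214))
(2137, array([ 0.57117494, -0.1802651 ]), np.float64(0.00031403998380605085))
stem z 0.1544125218152807 0.18580040893521088 o 0.15345423430694694
move tool mm (stem) [ 1.04073191e+00  1.10905989e+00 -4.94346843e-04] (body) [ 1.06808612e+00  1.69056145e+00 -4.76732892e-04] 8.75
```

Emit:
arm_command --motion '[{"x": 1, "y": 1.1, "z": 0, "rx": 0, "ry": 0, "rz": 0, "hand": 1}, {"x": 1, "y": 1.1, "z": 8, "rx": 0, "ry": 0, "rz": 0, "hand": 1}, {"x": 1, "y": 1.1, "z": 15, "rx": 0, "ry": 0, "rz": 0, "hand": 1}, {"x": 1, "y": 1.1, "z": 15, "rx": 0, "ry": 0, "rz": 0, "hand": 1}, {"x": 1, "y": 1.1, "z": 15, "rx": 0, "ry": 0, "rz": 0, "hand": 1}, {"x": 1, "y": 1.1, "z": 15, "rx": 0, "ry": 0, "rz": 0, "hand": 1}]'

```text
clock: 9.5
tcp_pos: [0.5718, -0.1789, 0.2088]
orientation: [0.0, 0.186, 0.983, -0.0]
wrist_force: [0.0, 0.1, -1.0]
finger_gap: 0.0237
```

```bash
python3 ring.py;python3 ring.py; python3 - <<'E'
from h import *
p=viewer.read_camera("wrist")
cv2.imwrite("pics/c9.png",cv2.resize(p["image"][165:245,270:370,::-1],None,fx=7,fy=7,interpolation=cv2.INTER_CUBIC))
a=[]
for n in("scene","side"):
    p=viewer.read_camera(n);c=proj(p,[[.571,-.1784,.15]])[0].astype(int)
    a.append(cv2.resize(p["image"][c[1]-25:c[1]+25,c[0]-20:c[0]+20,::-1],None,fx=10,fy=10,interpolation=cv2.INTER_CUBIC))
cv2.imwrite("pics/c9s.png",np.hstack(a))
E
```

```text
ring [ 0.57076251 -0.17829685  0.02078514  0.00917475] 162 76
(194, array([ 0.57077206, -0.17829802]), np.float64(0.00014265858365537353))
(2136, array([ 0.57057265, -0.17884199]), np.float64(0.0002993226252881497))
stem z 0.13909407481952146 0.1708774376581348 o 0.13830247008495844
move tool mm (stem) [ 9.31721468e-03 -2.39250063e-03 -4.85510298e-06] (body) [2.23475735e-02 5.76830397e-01 2.75326966e-05] 9.55
ring [ 0.57076547 -0.17829186  0.02079481  0.00917137] 160 76
(193, array([ 0.57076326, -0.17825299]), np.float64(0.00013175060779803925))
(2143, array([ 0.57057201, -0.1788318 ]), np.float64(0.0003185880816547332))
stem z 0.13891954495230455 0.1714731449829569 o 0.13831276732575798
move tool mm (stem) [-1.62529719e-02 -3.53852907e-02  4.73967843e-06] (body) [1.70419810e-02 5.73301005e-01 3.40649714e-05] 9.6
```

View pics/c9.png

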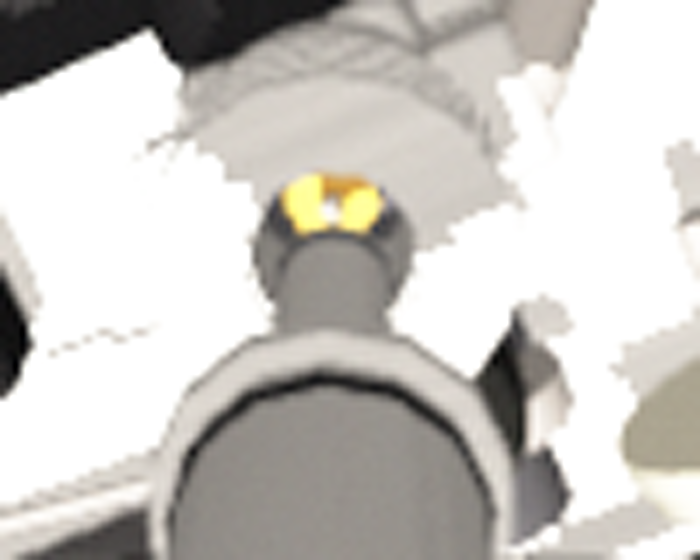

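View pics/c9s.png

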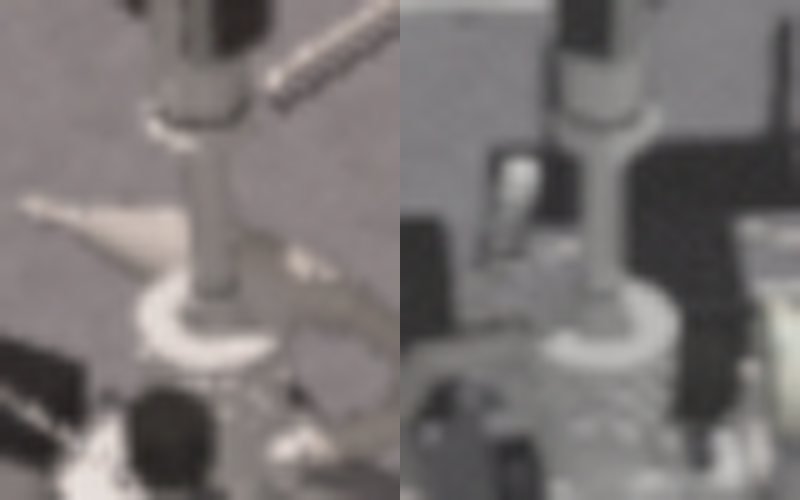

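Emit:
arm_command --motion '[{"x": 0, "y": 0, "z": 5, "rx": 0, "ry": 0, "rz": 0, "hand": 1}, {"x": 0, "y": 0, "z": 10, "rx": 0, "ry": 0, "rz": 0, "hand": 1}, {"x": 0, "y": 0, "z": 15, "rx": 0, "ry": 0, "rz": 0, "hand": 1}, {"x": 0, "y": 0, "z": 20, "rx": 0, "ry": 0, "rz": 0, "hand": 1}, {"x": 0, "y": 0, "z": 24, "rx": 0, "ry": 0, "rz": 0, "hand": 1}, {"x": 0, "y": 0, "z": 24, "rx": 0, "ry": 0, "rz": 0, "hand": 1}, {"x": 0, "y": 0, "z": 24, "rx": 0, "ry": 0, "rz": 0, "hand": 1}, {"x": 0, "y": 0, "z": 24, "rx": 0, "ry": 0, "rz": 0, "hand": 1}]'

```text
clock: 10.75
tcp_pos: [0.5719, -0.1789, 0.1849]
orientation: [0.0, 0.186, 0.983, -0.0]
wrist_force: [-0.6, 0.2, -1.3]
finger_gap: 0.0236
```

```bash
python3 ring.py;python3 ring.py; python3 - <<'E'
from h import *
p=viewer.read_camera("wrist")
cv2.imwrite("pics/c10.png",cv2.resize(p["image"][175:255,270:370,::-1],None,fx=7,fy=7,interpolation=cv2.INTER_CUBIC))
s=get_state();print(s["tcp_pos"],s["orientation"],s["wrist_force"])
E
```

```text
ring [ 0.57083669 -0.17833676  0.02082443  0.0093731 ] 163 64
(1703, array([ 0.5619643 , -0.17474999]), np.float64(0.00637493198697793))
(2140, array([ 0.57055994, -0.17882431]), np.float64(0.00031505387384472144))
stem z 0.11132032087440369 0.14629904310021885 o 0.11431697767542998
move tool mm (stem) [-9.56945662e+00 -9.93775086e-02  5.17719883e-03] (body) [-7.96159287e-02  5.54932330e-01  5.89334399e-05] 10.8
ring [ 0.57083217 -0.17832096  0.02082875  0.00936356] 163 64
(1701, array([ 0.56193685, -0.17470351]), np.float64(0.006342871028935467))
(2153, array([ 0.57055166, -0.17880338]), np.float64(0.0003014989537040019))
stem z 0.11135693017928545 0.14688291909806378 o 0.11430397663611522
move tool mm (stem) [-9.60200516e+00 -1.19600878e-01  3.75867492e-03] (body) [-8.49915208e-02  5.51539649e-01  8.21752945e-05] 10.85
[ 0.57177885 -0.17893237  0.18477791] [ 1.92301774e-04  1.85834073e-01  9.82581121e-01 -5.70479569e-06] [-0.71462243  0.14266503 -0.96903895]
```

View pics/c10.png

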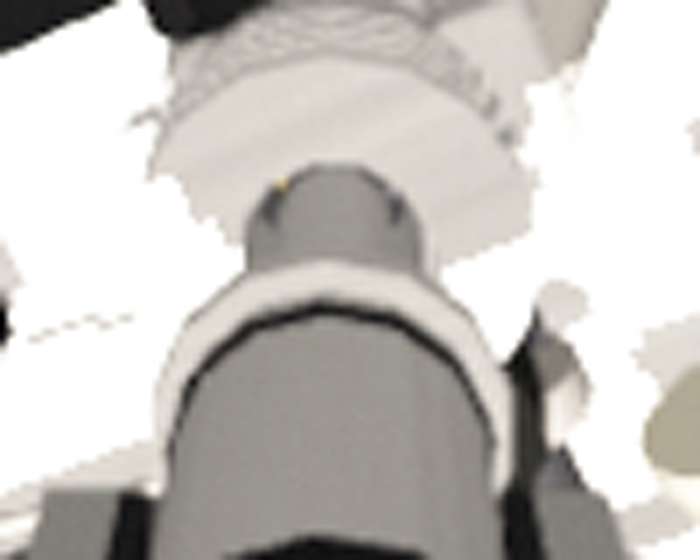

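Emit:
arm_command --motion '[{"x": 0, "y": 0, "z": 2, "rx": 0, "ry": 0, "rz": 0, "hand": 1}, {"x": 0, "y": 0, "z": 4, "rx": 0, "ry": 0, "rz": 0, "hand": 1}, {"x": 0, "y": 0, "z": 5.5, "rx": 0, "ry": 0, "rz": 0, "hand": 1}, {"x": 0, "y": 0, "z": 5.5, "rx": 0, "ry": 0, "rz": 0, "hand": 1}]'

```text
clock: 11.4
tcp_pos: [0.5715, -0.1788, 0.1788]
orientation: [-0.0, 0.186, 0.983, 0.0]
wrist_force: [0.5, -0.5, -1.8]
finger_gap: 0.0238
```

Emit:
arm_command --motion '[{"x": 0, "y": 0, "z": 0.5, "rx": 0, "ry": 0, "rz": 0, "hand": 1}, {"x": 0, "y": 0, "z": 1, "rx": 0, "ry": 0, "rz": 0, "hand": 1}, {"x": 0, "y": 0, "z": 1, "rx": 0, "ry": 0, "rz": 0, "hand": 1}]'

```text
clock: 11.78
tcp_pos: [0.5717, -0.1788, 0.1781]
orientation: [-0.0, 0.186, 0.983, 0.0]
wrist_force: [0.3, -0.8, -1.4]
finger_gap: 0.0241
```

Emit:
arm_command --motion '[{"x": 0, "y": 0, "z": 0.5, "rx": 0, "ry": 0, "rz": 0, "hand": 1}, {"x": 0, "y": 0, "z": 0.5, "rx": 0, "ry": 0, "rz": 0, "hand": 1}]'

```text
clock: 12.02
tcp_pos: [0.5716, -0.1789, 0.1775]
orientation: [-0.0, 0.186, 0.983, 0.0]
wrist_force: [-0.4, 0.1, -1.2]
finger_gap: 0.0241
```

Emit:
arm_command --motion '[{"x": 0, "y": 0, "z": 0.5, "rx": 0, "ry": 0, "rz": 0, "hand": 1}, {"x": 0, "y": 0, "z": 0.5, "rx": 0, "ry": 0, "rz": 0, "hand": 1}]'

```text
clock: 12.28
tcp_pos: [0.5718, -0.1789, 0.1773]
orientation: [0.0, 0.186, 0.983, -0.0]
wrist_force: [-0.8, -1.2, 0.9]
finger_gap: 0.0238
```

Emit:
arm_command --motion '[{"x": 0, "y": 0, "z": 0.3, "rx": 0, "ry": 0, "rz": 0, "hand": 1}, {"x": 0, "y": 0, "z": 0.3, "rx": 0, "ry": 0, "rz": 0, "hand": 1}]'

```text
clock: 12.52
tcp_pos: [0.5719, -0.1789, 0.1773]
orientation: [0.0, 0.186, 0.983, -0.0]
wrist_force: [-0.8, -0.1, 3.0]
finger_gap: 0.024
```

Emit:
arm_command --motion '[{"x": 0, "y": 0, "z": 0.3, "rx": 0, "ry": 0, "rz": 0, "hand": 1}, {"x": 0, "y": 0, "z": 0.3, "rx": 0, "ry": 0, "rz": 0, "hand": 1}, {"x": 0, "y": 0, "z": 0.3, "rx": 0, "ry": 0, "rz": 0, "hand": 1}]'

```text
clock: 12.9
tcp_pos: [0.572, -0.179, 0.1772]
orientation: [0.001, 0.186, 0.983, -0.0]
wrist_force: [-2.1, 0.7, 5.4]
finger_gap: 0.0238
```

```bash
python3 ring.py; python3 - <<'E'
from h import *
F=[];T=[]
for i in range(10):
    p=viewer.read_camera("wrist");s=get_state();F.append(s["wrist_force"]);T.append(s["tcp_pos"])
print(np.mean(F,0),np.std(F,0),np.mean(T,0),s["finger_gap"],s["orientation"])
save(p,"w7.png")
a=[p["image"][175:255,270:370,::-1]]
cv2.imwrite("pics/c11.png",cv2.resize(a[0],None,fx=7,fy=7,interpolation=cv2.INTER_CUBIC))
a=[]
for n in("scene","side"):
    p=viewer.read_camera(n);c=proj(p,[[.571,-.1784,.15]])[0].astype(int)
    a.append(cv2.resize(p["image"][c[1]-25:c[1]+25,c[0]-20:c[0]+20,::-1],None,fx=10,fy=10,interpolation=cv2.INTER_CUBIC))
    save(p,n+"7.png")
cv2.imwrite("pics/c11s.png",np.hstack(a))
E
```

```text
ring [ 0.57083941 -0.17833317  0.0208364   0.00927822] 165 60
(1809, array([ 0.561149  , -0.17441551]), np.float64(0.006059748970188522))
(2159, array([ 0.57063726, -0.17883843]), np.float64(0.00031008015789005076))
stem z 0.10374164056521012 0.13982739039766398 o 0.10668228783028544
move tool mm (stem) [-10.45179523  -0.10843098   0.01272491] (body) [-3.68070878e-03  5.44182295e-01  9.15705711e-06] 12.95
[-0.82380688  0.11776026  5.16366742] [0.47542283 0.60827623 0.32278281] [ 0.57198009 -0.1789929   0.17721214] 0.02392651142550678 [ 5.98206033e-04  1.85808123e-01  9.82585858e-01 -1.21517599e-04]
```

View pics/c11.png

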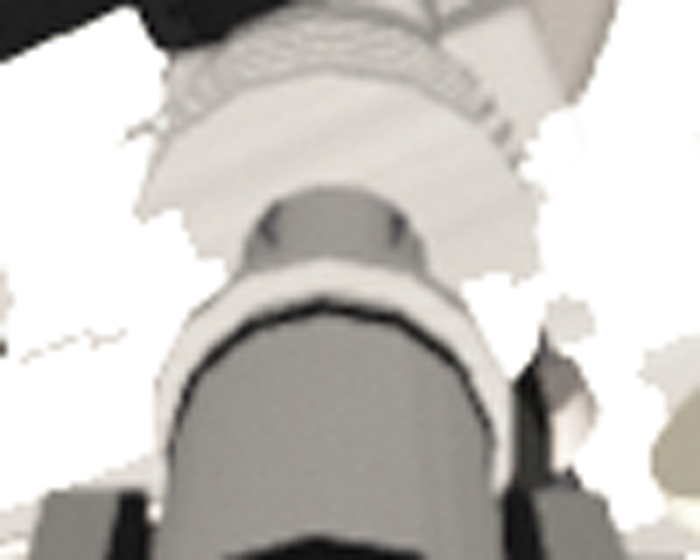

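View pics/c11s.png

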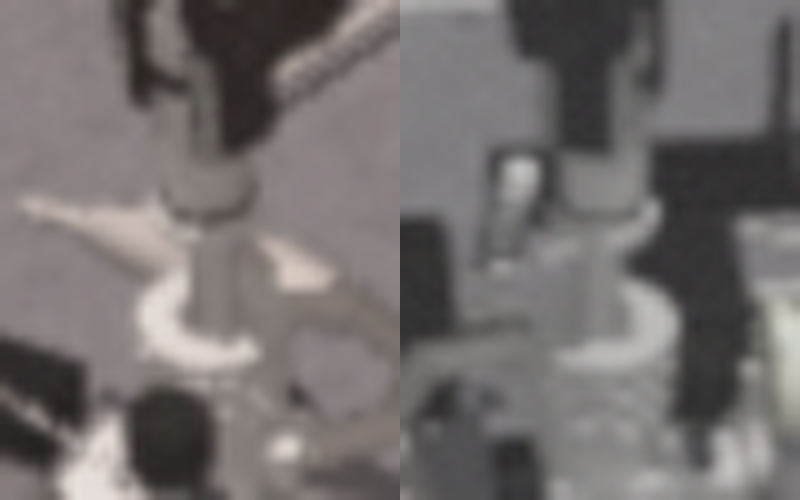

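View pics/scene7.png

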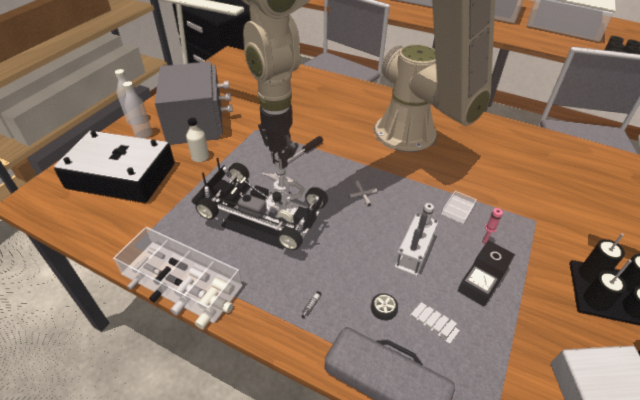

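```bash
python3 -c "
from h import *
print(hand_in())"
```

```text
the job is handed in; nothing more can be done
None
```

I drew the charged igniter (the silver one in the black, metered charger) straight up and carried it over the engine. I centred it on the well with the wrist camera and lowered it onto the glow plug. I handed in while holding it there; no verdict was reported.

What the last checks showed:
- **Height:** the igniter's lower rim was at z ≈ 0.1067 m, against 0.106 m expected when seated. The downward motion stopped there.
- **Press:** the upward wrist force was about 5.2 N, which is about 6.5 N above the free-hanging reading.
- **Grip:** the fingers were still closed on the body at 24 mm. The state gives 24 mm for a 25 mm body.
- **Centring:** just above the well mouth, the stem was within about 0.1 mm of the well's axis. The body axis fitted about 0.55 mm off the well axis, so the tilt was about 0.5°.
- **Other objects:** in the last scene picture the flat igniter and the bystanders looked unmoved. I judged that by eye and did not measure it.

Three checks were weaker or disagreed:
- **First scene and side positions:** the early estimates from those two cameras differed by 8–11 mm in y, so I placed everything from the wrist camera.
- **Stem fit in the well:** once the stem was in the well, its fit was spoiled by pixels from the head. For that stage I relied on the body fit and on the pictures.
- **Wall contact:** I could not measure it directly. The sideways wrist forces averaged under 1 N at the end.

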